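# Turn up the bedside cup and cover it on the tray

### The job

Get the cup on the dresser ready for the evening: turn the upside-down blue cup mouth-up and stand it, without letting it drop, wholly on the flat floor of the round bamboo tray. Then lay the red lid on the cup, knob up and flat, so that it covers the whole mouth. Leave the stacked bowls and the jar where they are, and let go of everything.

Things in the scene. Friction and masses are not known exactly. Their poses are not given: they have to be found in the camera images.
- cup: Blue porcelain cup, straight eight-sided wall, white closed foot: 60 mm across flats (65 corners), 90 tall, wall 5, 0.2 kg. Starts mouth-down; can lie still on any of its 25 mm wide flats. Origin: centre of the mouth's rim plane; z runs from mouth to foot (z = 90 mm: outside of foot; z up = mouth-down); x, y and the directions halfway between are normal to flats.
- tray: Round bamboo tray, 224 mm across, 15 mm high, lying loose on the dresser: flat floor 6 mm above its underside and about 200 mm across, with a thin raised rim. Origin: centre of its underside, z up.
- lid: Red silicone lid (firm): flat disc 92 mm across and 6 mm thick with a round knob 26 mm across and 26 mm tall in the middle (32 mm in all), 60 g. It starts knob up on the dresser. Origin: centre of its underside, z towards the knob.
- bowls: Bystander: stack of two nested white porcelain bowls, 132 mm across, 67 mm tall; origin centre of its underside; stands beyond the work; not to be moved
- jar: Bystander: closed glass jar with cork top, 80 mm across, 110 mm tall; origin centre of its underside; stands beyond the work; not to be moved

How it is judged:
By the outcome, as a careful person would: the job done as asked, in the order asked, and still so for the second after the job is handed in, with the robot touching nothing.
It also fails if it takes over 72 s, if anything falls off the work surface, if the arm or the gripper's body presses on something with over 40 N, if the wrist force passes 120 N, or if a joint passes its speed limit or range.

### The arm

A 7-joint arm with a two-finger parallel gripper is mounted at the origin on the work surface. World frame = base frame: x ahead of the robot, y to its left, z up, the work surface at z = 0. Lengths are in m, angles in degrees, forces in N, time in s.
With the tool pointing down it reaches from about 0.4 to 0.9 m from the base axis. Payload 5.5 kg.
Tool frame: the origin (TCP) lies between the finger pads; the fingertips stand 17 mm ahead of it and the grasp point (between the pads) lies 2 mm behind it; z points along the fingers, y is the line along which they close (so a half turn about z gives the same grasp; the last joint's range is limited). The gripper opens to 85 mm and grips with 20 to 120 N. Pads are 22 mm wide; open, the fingers measure 114 mm over their backs; the gripper's body (76 mm by 85 mm) begins 54 mm behind the grasp point. The pads swing forward as they close: fully open they stand 13 mm farther back than shut.
Start: joints at [81.142, 28.699, -24.465, 88.831, 12.651, 65.22, -12.049], TCP at [0.264, -0.594, 0.248] pointing down, gripper open.
Joint ranges: [-164.97, 164.97], [-17.58, 116.51], [-87.97, 89.64], [11.32, 138.91], [-80.73, 260.73], [10.89, 115.49], [-147.41, 147.41]. Speed limits (degrees/s): [147.25, 147.25, 180, 180, 180, 180, 180].

### API

Orientations are given as [roll, pitch, yaw] about the fixed x, y, z axes, in that order (R = Rz(yaw) Ry(pitch) Rx(roll)).
In Python, from bench import readout, cams, r gives the robot as it stands. The module is installed in compiled form; this text tells all that it offers.
- The arm moves only by the tool move_arm, never from a script. Its argument "motion" is a list of rows, each a list of 4 numbers: the shift along the tool's x, y, z in mm, then the turn about the tool's z in rad. In form: [[tx, ty, tz, twist], ...]. A call has 1 to 8 rows; each row is the pose to reach, as a shift and turn from the pose commanded when the call began, along the tool's axes at that moment; what a row does not reach only later rows make up. A row lasts 1/8 s, in which the tool goes at most 62.5 mm and 10.7 degrees, less where a joint would pass 70% of its speed; a pose out of reach is approached as far as the arm can. A call with a gripper value outside its range is refused whole. "fingers" is the finger opening in mm, from 0 to 85.4, set as the call begins (left out, the last holds). The fingers move at their own pace and stop on an object; "newtons" is the grip in N (left out, the last holds). Time passes only in rows, so rows that repeat a pose let the fingers close. It gives the time, the measured TCP pose, the force, the opening and the grip force at its end, in the units of the state.
- readout.read_state(): the state, without advancing time (a new reading comes with each control period).
- cams.get_image(name): name is "scene" or "top"; returns (picture, depth): 384x512x3 uint8, red, green, blue; 384x512 float32, m along the optical axis (not along the pixel's ray), 0 where there is no reading.
- cams.camera_model(name): a dict with "K" (3x3 intrinsics, pixels), "rvec" (rotation vector, rad) and "tvec" (3), from world to camera coordinates, as OpenCV has them. Camera axes: x right, y down, z forward; pixel columns grow to the right and rows downward; lengths in m; the calibration is good to about 2 mm. A picture is of the moment at which its call begins. camera_model takes no time and is no camera call.
- r.hand_in(): hands the job in; it is judged then, once.
The state is a dict: "time": time; "qpos": joint angles; "qvel": joint speeds; "tau": joint torques, N m; "tcp_pos": TCP position; "ee_rot": TCP orientation; "wrist_force": force on the tool from outside, world axes, zero at the start; "ft_torque": the same for the moment, N m; "width": finger opening in m; "finger_force": force on a finger pad.
Only numpy, scipy, OpenCV 4.12 (cv2) and the standard library are available. Lean on these libraries where they do the work, as an engineer would, in place of code of your own. Each camera call takes 0.05 s, during which the arm holds its last target. There are 200 camera calls.

## Working session

There is one attempt and no reset: what is moved stays moved. The work goes in short steps, Python scripts to look and compute and a tool call to move; the robot and the scene stay as the last step left them, time stands still between calls to the robot, and variables do not carry over. Pictures are saved under pics/ and viewed, at most 12 in all, crops included, and the job is handed in when it is done.

Besides the shell and the picture viewer there is one more tool, called after "Emit:" as a command line: name --pt "numbers of a row" for each row, then --argument value for the rest. move_arm: Moves the arm, as the interface text tells. Its arguments: {"type":"object","properties":{"motion":{"type":"array","items":{"type":"array","items":{"type":"number"}}},"fingers":{"type":"number"},"newtons":{"type":"number"}},"required":["motion"]}

```bash
mkdir -p pics; cat > h.py <<'E'
import numpy as np, cv2
from bench import readout, cams, r
def cap(n):
    im,d=cams.get_image(n); m=cams.camera_model(n)
    R=cv2.Rodrigues(np.array(m["rvec"],float))[0]; return im,d,np.array(m["K"],float),R,np.array(m["tvec"],float).ravel()
def cloud(d,K,R,t):
    v,u=np.mgrid[:d.shape[0],:d.shape[1]]
    p=np.stack([(u-K[0,2])/K[0,0]*d,(v-K[1,2])/K[1,1]*d,d],-1)
    return (p-t)@R
def plane(uv,z,K,R,t):
    uv=np.atleast_2d(uv).astype(float)
    ray=np.c_[(uv[:,0]-K[0,2])/K[0,0],(uv[:,1]-K[1,2])/K[1,1],np.ones(len(uv))]@R
    c=-R.T@t; return c+ray*((z-c[2])/ray[:,2])[:,None]
E
python3 - <<'E'
from h import *
for n in("scene","top"):
    im,d,K,R,t=cap(n); np.savez(n+"0.npz",im=im,d=d,K=K,R=R,t=t)
    cv2.imwrite(f"pics/{n}0.png",im[...,::-1]); print(n,-R.T@t,K[0,0],R[2])
s=readout.read_state(); print(s["tcp_pos"],s["ee_rot"],s["width"],s["time"])
E
```

```text
scene [1.04801957 0.40245268 0.77002369] 406.4324390706373 [-0.44779573 -0.40539744 -0.79695163]
top [0.55490835 0.05276003 0.727744  ] 362.418437543591 [ 0.10816443 -0.00354104 -0.99412671]
[ 0.26345287 -0.59355766  0.24734246] [-1.79897306e+02 -3.88104972e-03  2.39406175e+01] 0.08520116466466338 0.1
```

View pics/scene0.png

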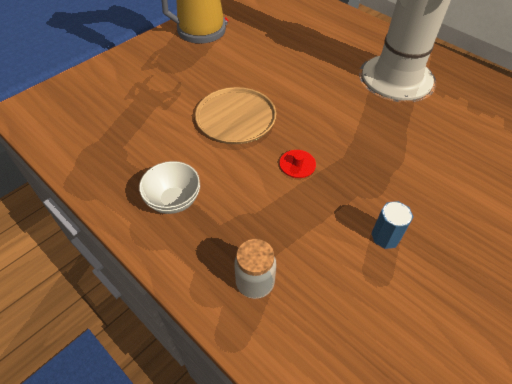

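View pics/top0.png

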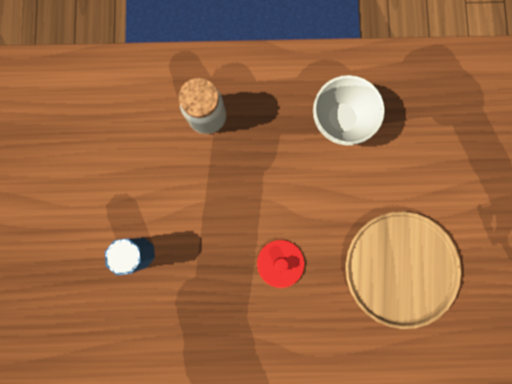

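The scene view shows the cup at (392,225), lid at (298,164) and tray at (236,115). The top view shows the cup foot at (124,257), lid at (281,263), tray at (404,269), bowls at (349,110) and jar at (202,105). Next I'll measure them.

```bash
cat > m.py <<'E'
from h import *
L=lambda n:(lambda z:[z[k] for k in("im","d","K","R","t")])(np.load(n+"0.npz"))
for n in("top","scene"):
    im,d,K,R,t=L(n); P=cloud(d,K,R,t); h=cv2.cvtColor(im,cv2.COLOR_RGB2HSV).astype(int)
    H,S,V=h[...,0],h[...,1],h[...,2]
    ok=(d>0)&(P[...,0]>.2)&(P[...,0]<.9)
    foot=ok&(np.abs(P[...,2]-.09)<.012)&(S<60)&(P[...,1]>.15)&(P[...,0]<.65)
    cs,_=cv2.findContours(foot.astype(np.uint8),0,1); c=max(cs,key=cv2.contourArea)[:,0]
    w=plane(c,.09,K,R,t)[:,:2]; cc,rad=cv2.minEnclosingCircle(w.astype(np.float32))
    dense=np.array([w[i]+(w[(i+1)%len(w)]-w[i])*a for i in range(len(w)) for a in np.linspace(0,1,20,endpoint=False)])
    mu=np.array(cc); e=dense-mu; an=np.arctan2(e[:,1],e[:,0]); rr=np.hypot(*e.T)
    f=[np.sum(rr*np.exp(-1j*8*an))]; print(n,"foot",mu,rad,P[foot].mean(0),"corner angle",np.degrees(np.angle(np.sum(rr*np.exp(8j*an)))/8)%45)
    red=((H<6)|(H>174))&(S>150)&(V>90)&ok; lo=red&(P[...,2]<.012)
    cs,_=cv2.findContours(red.astype(np.uint8),0,1);c=max(cs,key=cv2.contourArea)[:,0]
    print("lid",cv2.minEnclosingCircle(plane(c,.006,K,R,t)[:,:2].astype(np.float32)),"knobtop",P[red&(P[...,2]>.028)].mean(0))
    for nm,z0,z1,yr in(("tray",.004,.02,(-.5,-.1)),("bowls",.05,.075,(-.5,.02)),("jar",.1,.13,(.02,.5))):
        m=ok&(P[...,2]>z0)&(P[...,2]<z1)&(P[...,1]>yr[0])&(P[...,1]<yr[1])&~red
        if nm=="tray": m&=P[...,0]<.6
        nl,lab,st,_=cv2.connectedComponentsWithStats(m.astype(np.uint8)); m=lab==1+np.argmax(st[1:,4])
        print(nm,cv2.minEnclosingCircle(P[m][:,:2].astype(np.float32)))
E
python3 m.py
```

```text
top foot [0.50952125 0.28786391] 0.032134365290403366 [0.51027086 0.28763231 0.09058611] corner angle 33.28841397752804
lid ((0.48466190695762634, 0.008490246720612049), 0.046718429774045944) knobtop [0.48424337 0.00903181 0.03237009]
tray ((0.4689171314239502, -0.2260701209306717), 0.11340666562318802)
bowls ((0.77259361743927, -0.12447863817214966), 0.06600148230791092)
jar ((0.7865021824836731, 0.1515571027994156), 0.03498558700084686)
scene foot [0.50837052 0.28738412] 0.03165518119931221 [0.50893484 0.2884452  0.09069093] corner angle 28.196290221549294
lid ((0.4845188856124878, 0.010252214036881924), 0.04751802980899811) knobtop [0.48483024 0.01083389 0.03212371]
tray ((0.4653913974761963, -0.23514726758003235), 0.12138893455266953)
bowls ((0.7710280418395996, -0.12325404584407806), 0.0668780654668808)
jar ((0.7866656184196472, 0.15290741622447968), 0.0352308452129364)
```

```bash
cat > go.py <<'E'
# go.py yaw x y z [yaw x y z ...]: row numbers from the pose as it stands to world targets
import sys
from h import *
from scipy.spatial.transform import Rotation as Ro
s=readout.read_state(); R=Ro.from_euler("xyz",s["ee_rot"],degrees=True).as_matrix(); p=np.array(s["tcp_pos"])
print("t",s["time"],p.round(4),np.round(s["ee_rot"],1),"w",s["width"],"f",s["finger_force"],np.round(s["wrist_force"],1),"q7",s["qpos"][6])
a=np.array(sys.argv[1:],float).reshape(-1,4)
for yaw,*x in a:
    print((R.T@(np.array(x)-p)*1000).round(1),"twist",round(-np.radians(yaw-s["ee_rot"][2]),3))
E
python3 go.py 53.5 .50 -.15 .25 98.5 .509 .288 .16
```

```text
t 0.1 [ 0.2635 -0.5936  0.2473] [-179.9   -0.    23.9] w 0.08520116466466338 f 0.0 [ 0.6  0.6 -0.2] q7 -12.048648810362682
[ 396.2 -309.4   -2.1] twist -0.516
[ 582.1 -705.9   88.6] twist -1.301
```

Emit:
move_arm --pt "50 -39 0 -0.1" --pt "99 -77 0 -0.2" --pt "149 -116 0 -0.3" --pt "198 -155 0 -0.4" --pt "248 -193 0 -0.5" --pt "297 -232 0 -0.6" --pt "347 -271 0 -0.7" --pt "396 -309 0 -0.8" --fingers 85 --newtons 20

```text
time: 1.1
tcp_pos: [0.4996, -0.1514, 0.2482]
ee_rot: [180.0, 0.0, 69.9]
wrist_force: [1.0, -1.0, -0.1]
width: 0.0852
finger_force: 0.0
```

```bash
python3 go.py 98.5 .509 .288 .2 98.5 .509 .288 .13
```

```text
t 1.1 [ 0.4996 -0.1514  0.2482] [180.    0.   69.9] w 0.08518356464655452 f 0.0 [ 1.  -1.  -0.1] q7 -20.073443561239774
[ 416.  -142.    48.1] twist -0.499
[ 416.  -142.   118.1] twist -0.499
```

Emit:
move_arm --pt "55 -19 10 -0.1" --pt "110 -38 20 -0.2" --pt "165 -57 30 -0.3" --pt "220 -76 40 -0.4" --pt "275 -95 45 -0.5" --pt "330 -113 50 -0.5" --pt "380 -130 55 -0.5" --pt "416 -142 60 -0.5"

```text
time: 2.1
tcp_pos: [0.509, 0.2891, 0.1878]
ee_rot: [-180.0, -0.0, 98.5]
wrist_force: [0.9, 0.2, -0.1]
width: 0.0846
finger_force: 0.0
```

```bash
python3 - <<'E'
from h import *
im,d,K,R,t=cap("scene"); cv2.imwrite("pics/c1.png",cv2.resize(im[130:290,300:500,::-1],None,fx=3.5,fy=3.5))
E
python3 go.py 98.5 .509 .288 .068
```

```text
t 2.15 [0.5075 0.2947 0.1879] [-180.    -0.3   98.8] w 0.08497824083757678 f 0.0 [0.3 4.4 1.2] q7 -47.54842614593292
[ -7.5   0.4 119.9] twist 0.005
```

View pics/c1.png

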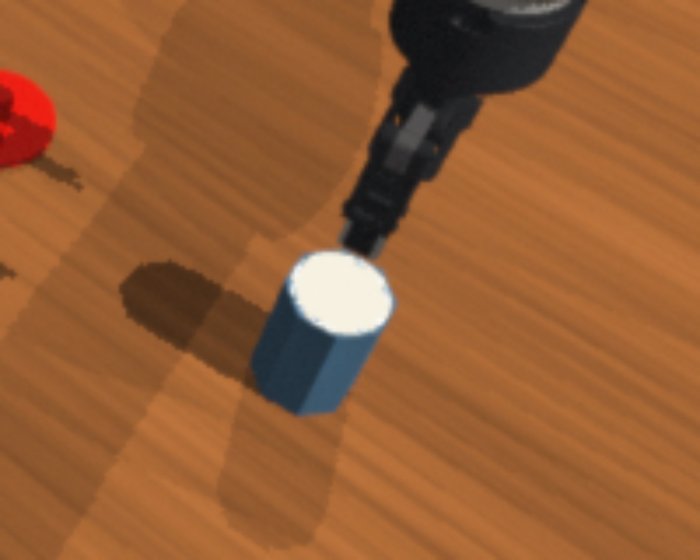

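Above the cup (foot at about (340,293) in the crop) the fingers are aligned. I'll descend and close.

Emit:
move_arm --pt "0 0 30 0" --pt "0 0 60 0" --pt "0 0 90 0" --pt "0 0 110 0" --pt "0 0 120 0" --pt "0 0 120 0"

```text
time: 2.9
tcp_pos: [0.5096, 0.2864, 0.0681]
ee_rot: [-180.0, 0.0, 98.4]
wrist_force: [-0.1, 0.7, 0.5]
width: 0.0851
finger_force: 0.0
```

Emit:
move_arm --pt "0 0 0 0" --pt "0 0 0 0" --pt "0 0 0 0" --pt "0 0 0 0" --pt "0 0 0 0" --pt "0 0 0 0" --fingers 45

```text
time: 3.65
tcp_pos: [0.5104, 0.287, 0.0695]
ee_rot: [179.9, -0.0, 98.4]
wrist_force: [-1.5, -0.9, 6.2]
width: 0.0604
finger_force: 21.9
```

```bash
python3 go.py 98.5 .48 .04 .15
```

```text
t 3.65 [0.5104 0.287  0.0695] [179.9  -0.   98.4] w 0.06043422480047709 f 21.930797435597924 [-1.5 -0.9  6.2] q7 -53.50207916899682
[-239.8  -66.1  -80.7] twist -0.001
```

Emit:
move_arm --pt "0 0 -20 0" --pt "0 0 -45 0" --pt "-30 -8 -62 0" --pt "-75 -20 -62 0" --pt "-125 -34 -62 0" --pt "-180 -48 -62 0" --pt "-222 -60 -62 0" --pt "-242 -65 -62 0"

```text
time: 4.65
tcp_pos: [0.4805, 0.034, 0.1309]
ee_rot: [-180.0, 0.1, 98.2]
wrist_force: [0.3, 0.1, -1.6]
width: 0.06
finger_force: 22.8
```

Emit:
move_arm --pt "0 0 0 0" --pt "0 0 0 0" --pt "0 0 0 0"

```text
time: 5.03
tcp_pos: [0.4811, 0.0392, 0.1307]
ee_rot: [180.0, -0.0, 98.6]
wrist_force: [-0.1, -0.1, -1.0]
width: 0.0603
finger_force: 22.8
```

```bash
python3 - <<'E'
from h import *
im,d,K,R,t=cap("scene"); cv2.imwrite("pics/c2.png",cv2.resize(im[60:220,200:400,::-1],None,fx=3,fy=3))
E
python3 go.py 98.5 .48 .039 .130
```

```text
t 5.075 [0.4811 0.0391 0.1306] [180.   -0.   98.6] w 0.06045477198271757 f 22.808226412271324 [-1.5 -0.1 -1.7] q7 -25.56796376450117
[ 0.1 -1.1  0.6] twist 0.001
```

View pics/c2.png

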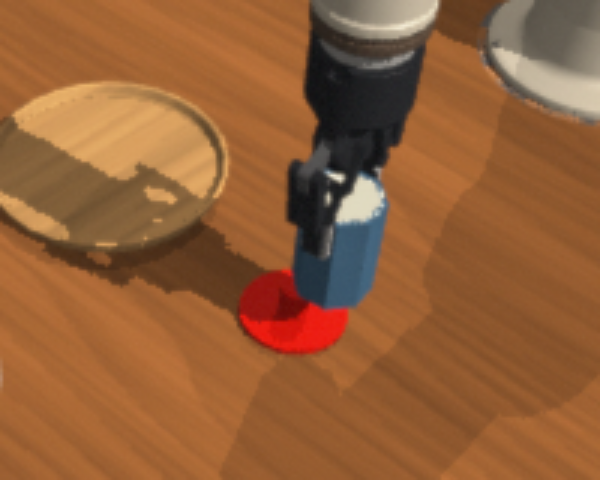

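The crop shows the cup held upright, mouth down, with its edge above the knob. I'll lower it and lever it on the knob.

Emit:
move_arm --pt "0 0 12 0" --pt "0 0 22 0" --pt "0 0 29 0" --pt "6 0 32 0" --pt "12 0 36 0" --pt "12 0 36 0"

```text
time: 5.82
tcp_pos: [0.4782, 0.0504, 0.094]
ee_rot: [-179.9, -0.0, 98.5]
wrist_force: [-3.5, 2.0, 4.9]
width: 0.0597
finger_force: 21.0
```

```bash
python3 go.py; cat > tilt.py <<'E'
# principal axis of blue cup points, plus white foot, from both cameras (world frame)
from h import *
def cup(show=True):
    pts=[];ft=[]
    for n in("scene","top"):
        im,d,K,R,t=cap(n);P=cloud(d,K,R,t);h=cv2.cvtColor(im,cv2.COLOR_RGB2HSV).astype(int)
        ok=(d>0)&(np.linalg.norm(P-np.array(readout.read_state()["tcp_pos"]),axis=-1)<.2)
        b=ok&(h[...,0]>95)&(h[...,0]<120)&(h[...,1]>90)&(h[...,2]>30)
        w=ok&(h[...,1]<50)&(h[...,2]>150)&(P[...,2]>.003)
        pts.append(P[b]);ft.append(P[w])
        print(n,"blue",b.sum(),P[b].min(0).round(3) if b.sum() else "",P[b].max(0).round(3) if b.sum() else "","white",w.sum(),P[w].mean(0).round(3) if w.sum() else "")
        if b.sum()>30:
            nl,lab,st,_=cv2.connectedComponentsWithStats(b.astype(np.uint8));k=1+np.argmax(st[1:,4])
            c=P[lab==k]; print("  main comp",st[k].tolist(),c.mean(0).round(3),"zmin/max",np.percentile(c[:,2],[1,99]).round(3))
if __name__=="__main__": cup()
E
python3 tilt.py
```

```text
t 5.825 [0.4782 0.0504 0.094 ] [-179.9   -0.    98.5] w 0.05970366289942797 f 21.04319313810265 [-3.5  2.   4.9] q7 -30.271840592016495
scene blue 399 [0.475 0.019 0.028] [0.538 0.084 0.13 ] white 332 [0.481 0.069 0.169]
  main comp [297, 149, 32, 23, 399] [0.5   0.059 0.066] zmin/max [0.032 0.11 ]
top blue 0   white 49 [0.508 0.072 0.287]
```

Emit:
move_arm --pt "6 0 4 0" --pt "12 0 9 0" --pt "17 0 13 0" --pt "21 0 17 0" --pt "21 0 17 0"

```text
time: 6.55
tcp_pos: [0.4755, 0.0705, 0.0769]
ee_rot: [-179.9, -0.0, 98.5]
wrist_force: [-2.6, 0.9, 0.4]
width: 0.0602
finger_force: 21.3
```

```bash
python3 go.py;  python3 - <<'E'
from h import *
im,d,K,R,t=cap("scene"); cv2.imwrite("pics/c3.png",cv2.resize(im[60:220,200:400,::-1],None,fx=3,fy=3))
E
```

```text
t 6.55 [0.4755 0.0705 0.0769] [-179.9   -0.    98.5] w 0.06022888741930662 f 21.309839361347258 [-2.6  0.9  0.4] q7 -34.31953802774181
```

View pics/c3.png

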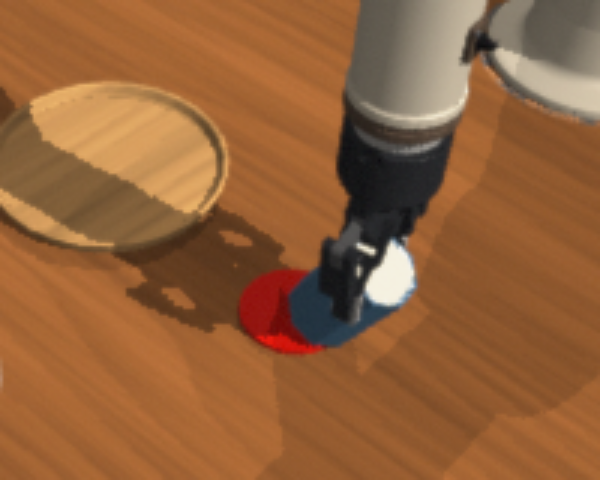

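The cup has tilted well about the pads, with its foot at about (390,275) and mouth toward the lid. I'll lift it clear and press it down to lying on free table.

Emit:
move_arm --pt "0 0 -20 0" --pt "10 0 -32 0" --pt "50 0 -32 0" --pt "80 0 -30 0" --pt "80 0 -12 0" --pt "80 0 -2 0" --pt "80 0 -2 0"

```text
time: 7.48
tcp_pos: [0.4637, 0.1481, 0.0782]
ee_rot: [-179.9, 0.0, 98.4]
wrist_force: [-0.8, -0.5, -1.5]
width: 0.0595
finger_force: 22.8
```

Emit:
move_arm --pt "4 0 3 0" --pt "10 0 5 0" --pt "18 0 8 0" --pt "26 0 12 0" --pt "36 0 19 0" --pt "44 0 26 0" --pt "50 0 34 0"

```text
time: 8.35
tcp_pos: [0.4568, 0.2046, 0.0475]
ee_rot: [179.8, -0.3, 98.6]
wrist_force: [-5.1, 6.7, 15.8]
width: 0.0597
finger_force: 26.7
```

```bash
python3 go.py; python3 tilt.py
```

```text
t 8.35 [0.4568 0.2046 0.0475] [179.8  -0.3  98.6] w 0.05966766864116671 f 26.70455152183422 [-5.1  6.7 15.8] q7 -52.1164280633777
scene blue 518 [0.451 0.131 0.019] [0.516 0.229 0.095] white 281 [0.462 0.226 0.121]
  main comp [340, 170, 27, 27, 505] [0.48  0.162 0.057] zmin/max [0.026 0.08 ]
top blue 1113 [0.432 0.129 0.041] [0.495 0.198 0.171] white 12 [0.489 0.21  0.24 ]
  main comp [176, 261, 41, 39, 1113] [0.466 0.162 0.067] zmin/max [0.044 0.163]
```

Emit:
move_arm --pt "4 0 5 0" --pt "7 0 10 0" --pt "9 0 14 0" --pt "10 0 16 0" --pt "10 0 17 0" --pt "10 0 17 0"

```text
time: 9.2
tcp_pos: [0.4559, 0.2147, 0.0303]
ee_rot: [179.8, -0.4, 98.6]
wrist_force: [-3.1, 8.9, 9.3]
width: 0.0597
finger_force: 26.3
```

```bash
python3 go.py; python3 - <<'E'
from h import *
im,d,K,R,t=cap("scene"); cv2.imwrite("pics/c4.png",cv2.resize(im[100:260,240:440,::-1],None,fx=3,fy=3))
E
```

```text
t 9.2 [0.4559 0.2147 0.0303] [179.8  -0.4  98.6] w 0.059737062763986576 f 26.329199008760042 [-3.1  8.9  9.3] q7 -54.50708694007947
```

View pics/c4.png

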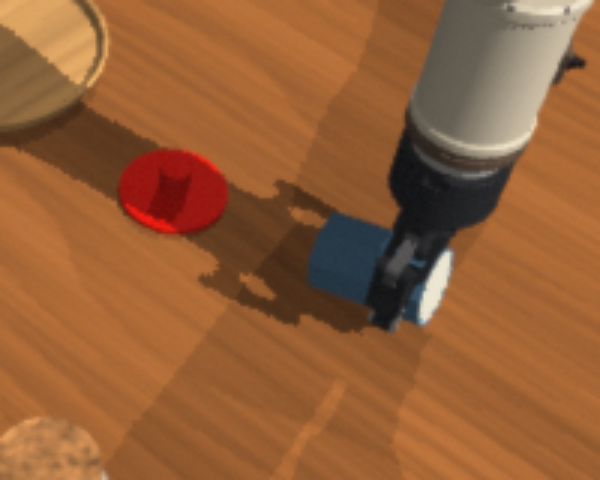

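The cup now lies on its side with its mouth toward the lid (about (330,250)) and its foot at about (432,285). I'll release, rise and measure it.

Emit:
move_arm --pt "0 0 -1 0" --pt "0 0 -1 0" --pt "0 0 -2 0" --pt "0 0 -2 0" --fingers 85

```text
time: 9.75
tcp_pos: [0.4557, 0.2083, 0.0302]
ee_rot: [-180.0, 0.0, 98.4]
wrist_force: [-0.5, 0.5, 0.8]
width: 0.0851
finger_force: 0.0
```

Emit:
move_arm --pt "0 0 -20 0" --pt "0 0 -50 0" --pt "40 0 -80 0" --pt "95 0 -80 0" --pt "130 0 -80 0"

```text
time: 10.38
tcp_pos: [0.4364, 0.3403, 0.1127]
ee_rot: [179.9, -0.1, 98.5]
wrist_force: [0.2, -0.7, 0.7]
width: 0.0851
finger_force: 0.0
```

```bash
python3 - <<'E'
from h import *
im,d,K,R,t=cap("top");P=cloud(d,K,R,t);h=cv2.cvtColor(im,cv2.COLOR_RGB2HSV).astype(int)
b=(d>0)&(h[...,0]>95)&(h[...,0]<120)&(h[...,1]>90)&(P[...,1]>.08)&(P[...,1]<.26)&(P[...,0]<.56)&(P[...,0]>.35)&(P[...,2]<.075)
top=b&(P[...,2]>.05)
for m in(b,top):
    r_=cv2.minAreaRect(P[m][:,:2].astype(np.float32)); print(m.sum(),np.round(r_[0],4),np.round(r_[1],4),round(r_[2],1))
q=P[top]; u=np.array([-.148,.989]); v=np.array([.989,.148]); 
print("tool-x extent",np.percentile(q[:,:2]@u,[1,99]),"tool-y",np.percentile(P[b][:,:2]@v,[1,50,99]),"z",np.percentile(q[:,2],[2,50,98]))
k=q[:,:2]@u; print("slope",np.polyfit(k,q[:,2],1))
cv2.imwrite("pics/c5.png",cv2.resize(im[160:340,100:340,::-1],None,fx=3,fy=3))
E
python3 go.py
```

```text
1621 [0.4599 0.1966] [0.0569 0.0884] 8.1
1253 [0.4586 0.1965] [0.0486 0.0884] 8.3
tool-x extent [0.08272291 0.16975089] tool-y [0.45650567 0.48520195 0.51176092] z [0.050476   0.05959961 0.062628  ]
slope [0.00282994 0.05795291]
t 10.425 [0.4346 0.3454 0.1132] [179.8  -0.4  98.8] w 0.08521803180751704 f 0.0 [0.9 5.1 1.1] q7 -60.48322513669022
```

View pics/c5.png

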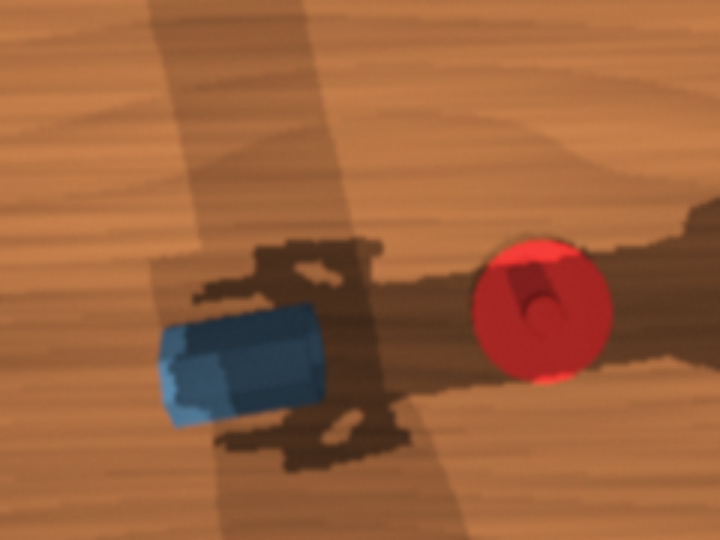

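The cup lies flat at about (245,365) in the crop, mouth toward the lid (540,310). I'll regrasp just a corner of the side flats at the mouth, so the cup can swing about the pads.

Emit:
move_arm --pt "0 0 0 0" --pt "0 0 0 0" --pt "0 0 0 0"

```text
time: 10.8
tcp_pos: [0.4372, 0.3356, 0.1103]
ee_rot: [-180.0, 0.1, 98.3]
wrist_force: [0.7, -0.2, -0.7]
width: 0.085
finger_force: 0.0
```

```bash
python3 go.py 98.2 .4674 .1468 .045
```

```text
t 10.8 [0.4372 0.3356 0.1103] [-1.80e+02  1.00e-01  9.83e+01] w 0.08498767726386242 f 0.0 [ 0.7 -0.2 -0.7] q7 -60.29014759476934
[-191.2    2.6   65.5] twist 0.002
```

Emit:
move_arm --pt "-50 1 0 0" --pt "-100 1 0 0" --pt "-150 2 0 0" --pt "-180 3 0 0" --pt "-191 3 10 0" --pt "-191 3 35 0" --pt "-191 3 58 0" --pt "-191 3 65 0"

```text
time: 11.8
tcp_pos: [0.4661, 0.1493, 0.0438]
ee_rot: [-179.8, -0.0, 98.5]
wrist_force: [0.1, -0.1, 1.0]
width: 0.085
finger_force: 0.0
```

Emit:
move_arm --pt "0 0 0 0" --pt "0 0 0 0" --pt "0 0 0 0" --pt "0 0 0 0" --pt "0 0 0 0" --pt "0 0 0 0" --fingers 50

```text
time: 12.55
tcp_pos: [0.4677, 0.1493, 0.0459]
ee_rot: [180.0, -0.0, 98.4]
wrist_force: [-1.5, 1.3, 6.4]
width: 0.0586
finger_force: 22.2
```

Emit:
move_arm --pt "2 0 -6 0" --pt "6 0 -13 0" --pt "12 0 -21 0" --pt "12 0 -21 0"

```text
time: 13.05
tcp_pos: [0.4663, 0.1616, 0.0672]
ee_rot: [179.9, -0.0, 98.5]
wrist_force: [1.6, 0.5, -1.8]
width: 0.0586
finger_force: 21.9
```

```bash
python3 go.py;python3 tilt.py; python3 - <<'E'
from h import *
im,d,K,R,t=cap("scene"); cv2.imwrite("pics/c6.png",cv2.resize(im[100:260,240:440,::-1],None,fx=3,fy=3))
E
```

```text
t 13.05 [0.4663 0.1616 0.0672] [179.9  -0.   98.5] w 0.05861263245929332 f 21.902135648670082 [ 1.6  0.5 -1.8] q7 -45.86047013424179
scene blue 1048 [ 0.396  0.141 -0.001] [0.5   0.258 0.124] white 96 [0.487 0.189 0.259]
  main comp [351, 170, 47, 42, 1048] [0.473 0.215 0.067] zmin/max [0.037 0.083]
top blue 11 [0.481 0.224 0.057] [0.484 0.236 0.061] white 11 [0.503 0.17  0.26 ]
```

View pics/c6.png

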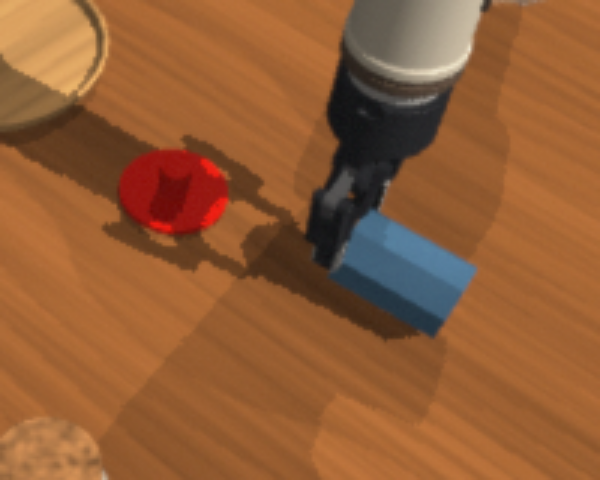

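```bash
cat > slope.py <<'E'
from h import *
# fit planes to cup faces in the scene view: report brightest (upper) face normal & tilt along u
im,d,K,R,t=cap("scene");P=cloud(d,K,R,t);h=cv2.cvtColor(im,cv2.COLOR_RGB2HSV).astype(int)
p0=np.array(readout.read_state()["tcp_pos"])
b=(d>0)&(h[...,0]>95)&(h[...,0]<120)&(h[...,1]>90)&(np.linalg.norm(P-p0,axis=-1)<.16)
b=cv2.erode(b.astype(np.uint8),np.ones((3,3)))>0
dx=cv2.blur(np.roll(P,-2,1)-np.roll(P,2,1),(3,3));dy=cv2.blur(np.roll(P,-2,0)-np.roll(P,2,0),(3,3))
n=np.cross(dy,dx);n/=np.linalg.norm(n,axis=-1,keepdims=True)+1e-9
u=np.array([-.148,.989,0]);v=np.array([.989,.148,0])
nn=n[b]; nn*=np.sign(nn[:,2:]); q=P[b]
# cup axis ~ direction least represented among normals
w,V=np.linalg.eigh(nn.T@nn); a=V[:,0]; a*=np.sign(a[2])
print("axis u,v,z",(a@u).round(2),(a@v).round(2),a[2].round(2),"elev",np.degrees(np.arcsin(a[2])).round(1),"eig",w.round(1))
w2,V2=np.linalg.eigh(np.cov((q-q.mean(0)).T));print("z range",np.percentile(q[:,2],[1,99]).round(3),"u range",np.percentile(q@u,[1,99]).round(3))
E
python3 slope.py
```

```text
axis u,v,z -0.99 0.04 0.11 elev 6.5 eig [ 56.3 231.5 559.1]
z range [0.041 0.081] u range [0.102 0.18 ]
```

Emit:
move_arm --pt "-2 0 4 0" --pt "-3 0 9 0" --pt "-3 0 9 0" --fingers 58.3

```text
time: 13.62
tcp_pos: [0.4657, 0.1573, 0.0566]
ee_rot: [-179.9, 0.0, 98.4]
wrist_force: [-0.0, -0.1, -2.1]
width: 0.0585
finger_force: 22.0
```

Emit:
move_arm --pt "0 0 0 0" --pt "0 0 0 0" --fingers 58.8

```text
time: 13.88
tcp_pos: [0.4663, 0.1578, 0.0574]
ee_rot: [180.0, -0.0, 98.4]
wrist_force: [-0.6, 0.7, -2.0]
width: 0.0591
finger_force: 20.7
```

Emit:
move_arm --pt "0 0 0 0" --pt "0 0 0 0" --fingers 59.2

```text
time: 14.12
tcp_pos: [0.4662, 0.1578, 0.0574]
ee_rot: [180.0, -0.0, 98.4]
wrist_force: [-0.1, -0.2, -0.8]
width: 0.0588
finger_force: 13.8
```

```bash
python3 slope.py; python3 go.py
```

```text
axis u,v,z -0.99 0.04 0.14 elev 8.3 eig [ 58.7 215.  549.3]
z range [0.031 0.073] u range [0.1   0.178]
t 14.175 [0.4663 0.1577 0.0574] [180.   -0.   98.4] w 0.05933180282389819 f 13.751325155608356 [-0.7  0.2 -1. ] q7 -46.31080266461942
```

The opening sets the grip force, so I'll loosen it and raise the cup along the arc.

Emit:
move_arm --pt "0 0 0 0" --pt "0 0 0 0" --fingers 59.5

```text
time: 14.42
tcp_pos: [0.4662, 0.1577, 0.0574]
ee_rot: [180.0, -0.0, 98.4]
wrist_force: [-0.2, 0.2, -0.7]
width: 0.0595
finger_force: 8.6
```

Emit:
move_arm --pt "4 0 -6 0" --pt "8 0 -11 0" --pt "12 0 -16 0" --pt "12 0 -16 0"

```text
time: 14.92
tcp_pos: [0.4646, 0.1703, 0.0739]
ee_rot: [179.9, -0.0, 98.5]
wrist_force: [0.4, 0.8, -1.0]
width: 0.0596
finger_force: 8.6
```

```bash
python3 slope.py; python3 go.py
```

```text
axis u,v,z -0.93 0.05 0.35 elev 20.8 eig [ 53.9 236.6 561.4]
z range [0.035 0.087] u range [0.112 0.19 ]
t 14.975 [0.4646 0.1699 0.0736] [180.   -0.   98.5] w 0.05938294040490026 f 8.632521524559706 [ 0.8  0.7 -1.8] q7 -46.250928557108146
```

Emit:
move_arm --pt "6 0 -6 0" --pt "12 0 -11 0" --pt "18 0 -15 0" --pt "25 0 -19 0" --pt "32 0 -22 0" --pt "32 0 -22 0"

```text
time: 15.72
tcp_pos: [0.4599, 0.202, 0.0958]
ee_rot: [180.0, -0.0, 98.5]
wrist_force: [-1.2, -1.8, 1.4]
width: 0.0597
finger_force: 9.4
```

```bash
python3 slope.py; python3 go.py
```

```text
axis u,v,z -0.66 0.07 0.75 elev 48.2 eig [ 83.4 223.4 467.2]
z range [0.031 0.105] u range [0.139 0.21 ]
t 15.775 [0.4599 0.2014 0.0956] [180.    0.   98.5] w 0.059258209971857954 f 9.341928315514423 [-0.2 -1.5  2.3] q7 -47.90421105390164
```

Emit:
move_arm --pt "7 0 -2 0" --pt "13 0 -3 0" --pt "19 0 -4 0" --pt "27 0 -4 0" --pt "35 0 -4 0" --pt "44 0 -4 0" --pt "44 0 -4 0"

```text
time: 16.65
tcp_pos: [0.4542, 0.2465, 0.1003]
ee_rot: [179.8, -0.1, 98.5]
wrist_force: [0.2, -0.3, 9.0]
width: 0.0596
finger_force: 15.6
```

```bash
python3 slope.py; python3 go.py
```

```text
axis u,v,z -0.25 0.06 0.97 elev 75.2 eig [ 38.1 218.3 411.5]
z range [0.02  0.105] u range [0.151 0.226]
t 16.7 [0.4543 0.2463 0.1003] [ 1.798e+02 -1.000e-01  9.850e+01] w 0.05924859334679601 f 15.57846760643315 [-0.3  0.1  8.6] q7 -52.200353515056285
```

Now 75°, with only the last bit to upright left.

Emit:
move_arm --pt "6 0 0 0" --pt "12 0 2 0" --pt "18 0 4 0" --pt "24 0 6 0" --pt "24 0 6 0"

```text
time: 17.32
tcp_pos: [0.45, 0.2711, 0.0945]
ee_rot: [179.9, -0.2, 98.5]
wrist_force: [-2.6, 1.5, 9.6]
width: 0.0595
finger_force: 18.0
```

```bash
python3 slope.py; python3 go.py;  python3 - <<'E'
from h import *
im,d,K,R,t=cap("scene"); cv2.imwrite("pics/c7.png",cv2.resize(im[100:260,260:460,::-1],None,fx=3,fy=3))
E
```

```text
axis u,v,z -0.05 0.09 0.99 elev 84.0 eig [ 34.  199.3 327.8]
z range [0.013 0.094] u range [0.174 0.229]
t 17.375 [0.45   0.271  0.0945] [179.9  -0.2  98.5] w 0.059648029399915016 f 17.93870957983671 [-2.6  1.3 10.3] q7 -55.000172080593416
```

View pics/c7.png

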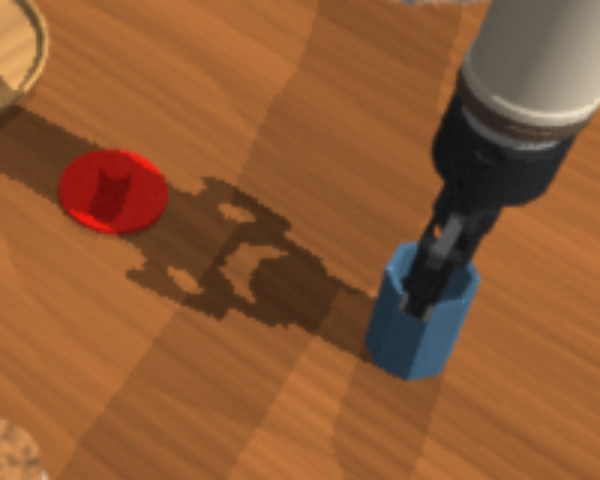

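The crop shows the cup standing mouth-up (mouth at (435,275)). I'll open gently, rise and locate it.

Emit:
move_arm --pt "0 0 1 0" --pt "0 0 2 0" --fingers 59.8

```text
time: 17.68
tcp_pos: [0.4497, 0.2722, 0.0932]
ee_rot: [179.9, -0.3, 98.5]
wrist_force: [-4.4, 4.2, 16.0]
width: 0.06
finger_force: 11.0
```

Emit:
move_arm --pt "0 0 0 0" --pt "0 0 0 0" --pt "0 0 0 0" --pt "0 0 -30 0" --pt "0 0 -80 0" --pt "-60 0 -90 0" --pt "-120 0 -90 0" --pt "-120 0 -90 0" --fingers 85

```text
time: 18.68
tcp_pos: [0.4685, 0.1429, 0.1806]
ee_rot: [-179.9, 0.2, 97.8]
wrist_force: [0.2, -0.2, -0.0]
width: 0.085
finger_force: 0.0
```

```bash
cat > cupup.py <<'E'
from h import *
im,d,K,R,t=cap("top");P=cloud(d,K,R,t);h=cv2.cvtColor(im,cv2.COLOR_RGB2HSV).astype(int)
for n in("top","scene"):
    if n=="scene": im,d,K,R,t=cap(n);P=cloud(d,K,R,t);h=cv2.cvtColor(im,cv2.COLOR_RGB2HSV).astype(int)
    b=(d>0)&(h[...,0]>95)&(h[...,0]<120)&(h[...,1]>60)&(P[...,0]>.3)&(P[...,0]<.65)&(P[...,1]<.4)&(P[...,1]>-.4)
    z=P[...,2]; hi=b&(z>np.percentile(z[b],98)-.012)&(z<np.percentile(z[b],98)+.01)
    q=P[hi]; hull=q[:,:2].astype(np.float32)
    r_=cv2.minAreaRect(hull); print(n,hi.sum(),"circle",np.round(cv2.minEnclosingCircle(hull)[0],4),round(cv2.minEnclosingCircle(hull)[1],4),"rect",np.round(r_[0],4),np.round(r_[1],3),round(r_[2],1),"ztop",np.percentile(q[:,2],[5,50,95]).round(4))
E
python3 cupup.py; python3 go.py
```

```text
top 9 circle [0.4798 0.107 ] 0.0066 rect [0.4799 0.1067] [0.013 0.001] 16.7 ztop [0.3111 0.3137 0.3168]
scene 317 circle [0.4473 0.2742] 0.0325 rect [0.4466 0.274 ] [0.061 0.058] 10.7 ztop [0.0812 0.089  0.0921]
t 18.775 [0.4676 0.1486 0.1812] [-180.     0.    98.2] w 0.0848979821107046 f 0.0 [ 0.   0.8 -0.1] q7 -34.72782373234591
```

```bash
python3 go.py 98.4 .447 .274 .145 98.4 .447 .274 .064
```

```text
t 18.775 [0.4676 0.1486 0.1812] [-180.     0.    98.2] w 0.0848979821107046 f 0.0 [ 0.   0.8 -0.1] q7 -34.72782373234591
[127.1  -2.4  36.2] twist -0.003
[127.1  -2.4 117.2] twist -0.003
```

Emit:
move_arm --pt "40 -1 5 0" --pt "85 -1 15 0" --pt "115 -2 25 0" --pt "124 -2 36 0" --pt "124 -2 36 0" --pt "124 -2 36 0" --pt "124 -2 36 0"

```text
time: 19.65
tcp_pos: [0.4479, 0.271, 0.1456]
ee_rot: [180.0, 0.0, 98.3]
wrist_force: [-0.3, -0.5, 0.0]
width: 0.0849
finger_force: 0.0
```

```bash
python3 go.py 98.4 .447 .274 .064
```

```text
t 19.65 [0.4479 0.271  0.1456] [180.    0.   98.3] w 0.0848851498118049 f 0.0 [-0.3 -0.5  0. ] q7 -51.86257573534709
[ 3.2 -0.5 81.6] twist -0.002
```

Emit:
move_arm --pt "3 0 25 0" --pt "3 0 50 0" --pt "3 0 72 0" --pt "3 0 81 0" --pt "3 0 81 0"

```text
time: 20.27
tcp_pos: [0.4466, 0.2749, 0.064]
ee_rot: [-180.0, 0.0, 98.4]
wrist_force: [0.1, 0.3, 0.0]
width: 0.0849
finger_force: 0.0
```

Emit:
move_arm --pt "0 0 0 0" --pt "0 0 0 0" --pt "0 0 0 0" --pt "0 0 0 0" --pt "0 0 0 0" --pt "0 0 0 0" --fingers 45 --newtons 40

```text
time: 21.02
tcp_pos: [0.4472, 0.2756, 0.0652]
ee_rot: [179.9, -0.0, 98.4]
wrist_force: [-1.4, -0.2, 6.3]
width: 0.0602
finger_force: 43.3
```

```bash
python3 go.py 98.4 .467 -.229 .134
```

```text
t 21.025 [0.4472 0.2756 0.0652] [179.9  -0.   98.4] w 0.060230335955128285 f 43.25565040111542 [-1.4 -0.2  6.3] q7 -58.009397529688115
[-502.   -54.3  -69. ] twist 0.001
```

Emit:
move_arm --pt "0 0 -15 0" --pt "0 0 -40 0" --pt "-25 -3 -65 0" --pt "-65 -7 -69 0" --pt "-110 -12 -69 0" --pt "-160 -17 -69 0" --pt "-210 -23 -69 0" --pt "-260 -28 -69 0"

```text
time: 22.02
tcp_pos: [0.4572, 0.012, 0.1341]
ee_rot: [180.0, 0.0, 98.4]
wrist_force: [0.4, 0.0, -1.4]
width: 0.0594
finger_force: 44.0
```

Emit:
move_arm --pt "-50 -5 0 0" --pt "-100 -11 0 0" --pt "-150 -16 0 0" --pt "-195 -21 0 0" --pt "-225 -24 0 0" --pt "-242 -26 0 0" --pt "-242 -26 0 0" --pt "-242 -26 0 0"

```text
time: 23.02
tcp_pos: [0.467, -0.2275, 0.1335]
ee_rot: [180.0, -0.1, 98.5]
wrist_force: [-0.8, 0.0, -1.1]
width: 0.0595
finger_force: 43.9
```

```bash
python3 - <<'E'
from h import *
im,d,K,R,t=cap("scene"); P=cloud(d,K,R,t);h=cv2.cvtColor(im,cv2.COLOR_RGB2HSV).astype(int)
p0=np.array(readout.read_state()["tcp_pos"])
b=(d>0)&(h[...,0]>95)&(h[...,0]<120)&(h[...,1]>90)&(np.linalg.norm(P-p0,axis=-1)<.16)
print(b.sum(),np.percentile(P[b][:,2],[1,50,99]))
cv2.imwrite("pics/c8.png",cv2.resize(im[20:180,160:360,::-1],None,fx=3,fy=3))
E
python3 slope.py; python3 go.py 98.4 .467 -.229 .072
```

```text
679 [0.07567204 0.12589888 0.16091579]
axis u,v,z 0.1 0.15 0.98 elev 79.5 eig [ 64.3 128.6 308.1]
z range [0.078 0.16 ] u range [-0.315 -0.263]
t 23.125 [ 0.4671 -0.2276  0.1335] [180.   -0.   98.6] w 0.05953724612254539 f 43.9311808347702 [ 0.4 -0.2 -2. ] q7 5.892491927240823
[-1.4 -0.3 61.5] twist 0.003
```

View pics/c8.png

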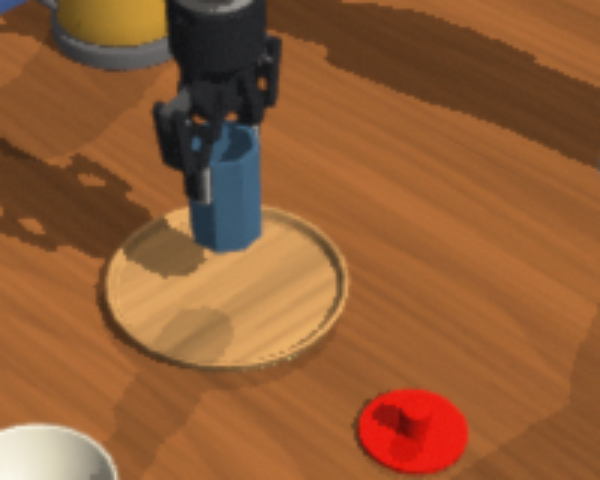

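The crop shows the cup held upright above the tray (cup bottom at (225,245), tray centred at (225,290) below it). I'll lower it gently.

Emit:
move_arm --pt "0 0 20 0" --pt "0 0 40 0" --pt "0 0 52 0" --pt "0 0 58 0" --pt "0 0 60 0" --pt "0 0 61 0" --pt "0 0 62 0" --pt "0 0 63 0"

```text
time: 24.12
tcp_pos: [0.4672, -0.2297, 0.0712]
ee_rot: [180.0, 0.1, 98.4]
wrist_force: [-4.0, 0.8, 13.3]
width: 0.0599
finger_force: 45.3
```

Emit:
move_arm --pt "0 0 0 0"

```text
time: 24.25
tcp_pos: [0.4672, -0.2297, 0.0712]
ee_rot: [180.0, 0.1, 98.4]
wrist_force: [-2.3, -0.1, 6.0]
width: 0.0595
finger_force: 44.4
```

Emit:
move_arm --pt "0 0 0 0" --pt "0 0 0 0" --pt "0 0 0 0" --fingers 70

```text
time: 24.62
tcp_pos: [0.467, -0.2295, 0.0703]
ee_rot: [180.0, 0.0, 98.4]
wrist_force: [-0.1, 0.3, 0.0]
width: 0.0702
finger_force: 0.0
```

Emit:
move_arm --pt "0 0 -10 0" --pt "0 0 -40 0" --pt "0 0 -90 0" --pt "20 2 -110 0" --pt "60 6 -110 0" --pt "110 12 -110 0" --pt "165 18 -110 0" --pt "200 22 -110 0" --fingers 80

```text
time: 25.62
tcp_pos: [0.4591, -0.0256, 0.1811]
ee_rot: [179.9, 0.0, 98.6]
wrist_force: [0.1, -0.4, -0.1]
width: 0.0796
finger_force: 0.0
```

Emit:
move_arm --pt "30 0 0 0" --pt "90 0 0 0" --pt "120 0 0 0" --pt "120 0 0 0"

```text
time: 26.12
tcp_pos: [0.4414, 0.0933, 0.1812]
ee_rot: [179.9, -0.0, 98.8]
wrist_force: [0.0, -0.9, -0.5]
width: 0.0803
finger_force: 0.0
```

```bash
cat > fin.py <<'E'
from h import *
for n in("top","scene"):
    im,d,K,R,t=cap(n);P=cloud(d,K,R,t);h=cv2.cvtColor(im,cv2.COLOR_RGB2HSV).astype(int); x,y,z=np.moveaxis(P,-1,0)
    ok=(d>0)&(x>.3)&(x<.7)
    b=ok&(h[...,0]>95)&(h[...,0]<120)&(h[...,1]>60)&(y<-.12)&(y>-.35)&(z>.08)&(z<.105)
    if b.sum()>20:
        r_=cv2.minEnclosingCircle(P[b][:,:2].astype(np.float32)); print(n,"cup rim",np.round(r_[0],4),round(r_[1],4),b.sum(),"z",np.percentile(z[b],[50,95]).round(3))
    red=((h[...,0]<6)|(h[...,0]>174))&(h[...,1]>150)&(h[...,2]>60)&ok
    if red.sum()<50: continue
    zb=np.percentile(z[red],30); lo=red&(np.abs(z-zb)<.005)
    c=max(cv2.findContours(red.astype(np.uint8),0,1)[0],key=cv2.contourArea)[:,0]
    r_=cv2.minEnclosingCircle(plane(c,zb,K,R,t)[:,:2].astype(np.float32))
    print(n,"lid disc z",zb.round(4),np.round(r_[0],4),round(r_[1],4),"knob",P[red&(z>zb+.022)].mean(0).round(4))
    q=P[lo];A=np.c_[q[:,:2]-q[:,:2].mean(0),np.ones(len(q))];print("   disc slope deg",np.degrees(np.linalg.lstsq(A,q[:,2],rcond=None)[0][:2]).round(1))
    m=ok&(z>.012)&(z<.02)&(y<-.1)&(y>-.36)&(h[...,1]<200)&(np.abs(np.hypot(x-.467,y+.229)-.105)<.015)
    r_=cv2.minEnclosingCircle(P[m][:,:2].astype(np.float32));print("   tray rim",np.round(r_[0],4),round(r_[1],4))
E
python3 fin.py; python3 go.py 98.4 .4845 .0095 .1
```

```text
top cup rim [ 0.4677 -0.2303] 0.0318 535 z [0.095 0.098]
top lid disc z 0.0061 [0.4849 0.0084] 0.0467 knob [0.4842 0.009  0.0325]
   disc slope deg [-0.   0.2]
   tray rim [ 0.4694 -0.2276] 0.1117
scene cup rim [ 0.4682 -0.2298] 0.0324 274 z [0.091 0.098]
scene lid disc z 0.0061 [0.4846 0.0103] 0.0475 knob [0.4852 0.0108 0.0321]
   disc slope deg [-0.2 -0. ]
   tray rim [ 0.4673 -0.2249] 0.1134
t 26.225 [0.4419 0.0901 0.1806] [180.    0.   98.5] w 0.07985511878664923 f 0.0 [ 0.7 -0.8  0.3] q7 -27.445772662619213
[-85.9  30.3  80.7] twist 0.001
```

Emit:
move_arm --pt "-30 10 20 0" --pt "-65 22 50 0" --pt "-86 30 80 0" --pt "-86 30 110 0" --pt "-86 30 115 0" --pt "-86 30 115 0" --pt "-86 30 115 0" --fingers 50

```text
time: 27.1
tcp_pos: [0.4849, 0.0098, 0.0665]
ee_rot: [179.9, 0.0, 98.4]
wrist_force: [-0.9, 0.3, 0.4]
width: 0.05
finger_force: 0.0
```

```bash
python3 go.py 98.4 .4848 .0096 .028
```

```text
t 27.1 [0.4849 0.0098 0.0665] [179.9   0.   98.4] w 0.050002341716787115 f 0.0 [-0.9  0.3  0.4] q7 -28.365887255102816
[-0.1 -0.2 38.5] twist 0.001
```

Emit:
move_arm --pt "0 0 15 0" --pt "0 0 30 0" --pt "0 0 38 0" --pt "0 0 38 0"

```text
time: 27.6
tcp_pos: [0.4832, 0.0099, 0.0263]
ee_rot: [-179.9, -0.0, 98.5]
wrist_force: [-0.2, -0.3, 0.5]
width: 0.05
finger_force: 0.0
```

Emit:
move_arm --pt "0 0 0 0" --pt "0 0 0 0" --pt "0 0 0 0" --pt "0 0 0 0" --pt "0 0 0 0" --pt "0 0 0 0" --fingers 10 --newtons 30

```text
time: 28.35
tcp_pos: [0.4844, 0.0098, 0.0276]
ee_rot: [180.0, 0.0, 98.4]
wrist_force: [-0.3, -0.2, 4.4]
width: 0.0251
finger_force: 29.8
```

Emit:
move_arm --pt "0 0 -20 0" --pt "0 0 -55 0" --pt "0 0 -95 0" --pt "0 0 -115 0" --pt "0 0 -120 0" --pt "0 0 -120 0"

```text
time: 29.1
tcp_pos: [0.4836, 0.0093, 0.1466]
ee_rot: [-179.9, 0.0, 98.4]
wrist_force: [0.1, -0.3, -0.6]
width: 0.0248
finger_force: 29.6
```

```bash
python3 fin.py; python3 go.py 98.4 .468 -.230 .148
```

```text
top cup rim [ 0.4675 -0.2305] 0.0318 544 z [0.095 0.098]
top lid disc z 0.1252 [0.4933 0.036 ] 0.035 knob [0.5153 0.0243 0.2424]
   disc slope deg [-0.2 -0.2]
   tray rim [ 0.47   -0.2282] 0.1116
scene cup rim [ 0.4677 -0.2296] 0.0323 289 z [0.091 0.098]
scene lid disc z 0.1248 [0.4841 0.0112] 0.0478 knob [0.4872 0.0152 0.1546]
   disc slope deg [-0.6 -0.3]
   tray rim [ 0.4686 -0.2268] 0.1129
t 29.2 [0.4832 0.0095 0.1461] [-179.9   -0.    98.4] w 0.02504235204156615 f 29.595004320144653 [-0.5 -0.2 -1.2] q7 -21.200937584828075
[-234.7  -50.    -1.9] twist 0.0
```

Emit:
move_arm --pt "-25 -5 -5 0" --pt "-65 -14 -5 0" --pt "-110 -23 -5 0" --pt "-155 -33 -5 0" --pt "-195 -42 -5 0" --pt "-222 -47 -5 0" --pt "-235 -50 -5 0" --pt "-235 -50 -5 0"

```text
time: 30.2
tcp_pos: [0.4686, -0.2301, 0.1516]
ee_rot: [-180.0, -0.1, 98.4]
wrist_force: [-0.7, -0.0, 0.6]
width: 0.0249
finger_force: 29.6
```

Emit:
move_arm --pt "0 0 0 0" --pt "0 0 0 0"

```text
time: 30.45
tcp_pos: [0.4693, -0.2286, 0.1524]
ee_rot: [180.0, -0.0, 98.6]
wrist_force: [-0.2, -0.2, -0.1]
width: 0.0247
finger_force: 29.6
```

```bash
python3 fin.py; python3 go.py 98.4 .468 -.230 .124
```

```text
top lid disc z 0.1312 [ 0.4699 -0.227 ] 0.0461 knob [ 0.4699 -0.2249  0.1646]
   disc slope deg [-0.1 -0.4]
   tray rim [ 0.4696 -0.2278] 0.1116
scene cup rim [ 0.4742 -0.2208] 0.028 147 z [0.092 0.098]
scene lid disc z 0.1309 [ 0.4678 -0.2271] 0.0513 knob [ 0.4701 -0.2249  0.1586]
   disc slope deg [-0.4 -0.9]
   tray rim [ 0.4693 -0.2265] 0.1128
t 30.55 [ 0.4693 -0.2291  0.1525] [180.    0.   98.5] w 0.025199465758547434 f 29.59516167640686 [-0.  -0.7  0.1] q7 6.689725075646503
[-0.7 -1.4 28.5] twist 0.002
```

Emit:
move_arm --pt "-1 -1 10 0" --pt "-2 -1 18 0" --pt "-2 -1 24 0" --pt "-2 -1 26 0" --pt "-2 -1 27 0" --pt "-2 -1 28 0" --pt "-2 -1 29 0" --pt "-2 -1 29 0"

```text
time: 31.55
tcp_pos: [0.4685, -0.2323, 0.1237]
ee_rot: [180.0, 0.0, 98.4]
wrist_force: [-1.1, 0.4, 3.2]
width: 0.0248
finger_force: 29.8
```

```bash
python3 go.py
```

```text
t 31.55 [ 0.4685 -0.2323  0.1237] [180.    0.   98.4] w 0.02475207544195423 f 29.818792641162872 [-1.1  0.4  3.2] q7 4.897749437838261
```

Contact at 3 N, so the lid is on the rim. I'll release and check.

Emit:
move_arm --pt "0 0 0 0" --pt "0 0 0 0" --pt "0 0 0 0" --pt "0 0 0 0" --fingers 50

```text
time: 32.05
tcp_pos: [0.4683, -0.2322, 0.1233]
ee_rot: [180.0, -0.0, 98.4]
wrist_force: [-0.3, 0.1, -0.2]
width: 0.0499
finger_force: 0.0
```

Emit:
move_arm --pt "0 0 -15 0" --pt "0 0 -45 0" --pt "0 0 -80 0" --pt "30 0 -100 0" --pt "80 0 -100 0" --pt "140 0 -100 0" --pt "190 0 -100 0" --pt "190 0 -100 0"

```text
time: 33.05
tcp_pos: [0.4401, -0.0402, 0.2245]
ee_rot: [179.9, 0.1, 98.9]
wrist_force: [-0.5, -1.0, 0.4]
width: 0.0502
finger_force: 0.0
```

Emit:
move_arm --pt "0 0 0 0" --pt "0 0 0 0" --pt "0 0 0 0" --pt "0 0 0 0"

```text
time: 33.55
tcp_pos: [0.4405, -0.0449, 0.2232]
ee_rot: [-180.0, -0.0, 98.3]
wrist_force: [-0.0, -0.5, 0.4]
width: 0.0501
finger_force: 0.0
```

```bash
python3 fin.py; python3 go.py; python3 - <<'E'
from h import *
im,d,K,R,t=cap("scene"); cv2.imwrite("pics/c9.png",cv2.resize(im[20:220,120:360,::-1],None,fx=2.8,fy=2.8))
E
```

```text
top lid disc z 0.1024 [ 0.469  -0.2324] 0.0467 knob [ 0.469  -0.2318  0.1286]
   disc slope deg [ 0.1 -0.1]
   tray rim [ 0.4699 -0.2277] 0.1117
scene lid disc z 0.1022 [ 0.4704 -0.2315] 0.0481 knob [ 0.4703 -0.2299  0.1287]
   disc slope deg [-0.2 -0.3]
   tray rim [ 0.4695 -0.2261] 0.1125
t 33.65 [ 0.4405 -0.0446  0.2232] [-180.    -0.    98.4] w 0.0500849211774672 f 0.0 [ 0.5 -0.1 -0.5] q7 -4.911076170004102
```

View pics/c9.png

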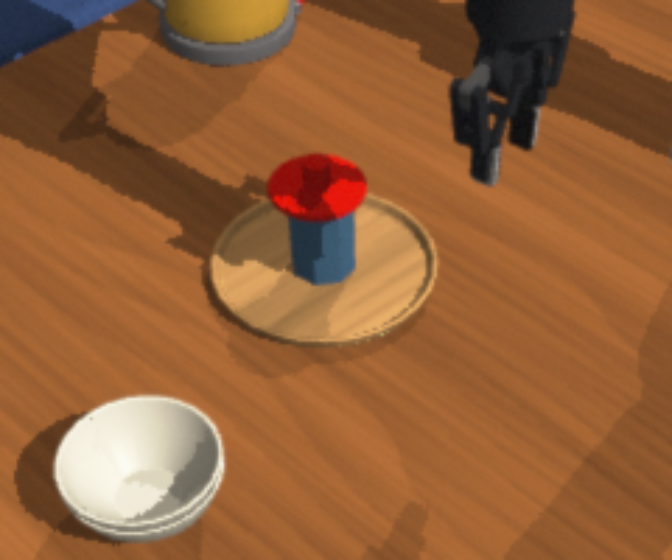

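The lid sits flat on the cup (318,185), centred to about 3 mm. The cup stands on the tray floor and the gripper is clear.

```bash
python3 -c "
from bench import r; print(r.hand_in())"
```

```text
the job is handed in; nothing more can be done
None
```

The blue cup stands mouth-up on the tray floor with the red lid flat and knob up over its whole mouth. The bowls and jar were left alone, the gripper is clear of everything, and I handed the job in at about 34 s; no verdict came back.

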